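Probe the module's terminals and snap its cover on

TASK

The battery-powered counter module is open for a check: take the test probe out of its stand and touch its sprung tip gently to the three terminal screws in the module, one after the other from left to right as the robot sees them, resting on each for about half a second without ever driving the tip to its stop, then hang the probe back in the fork of its stand. Refit the module's cover: with its rear raised, hook its front lip into the slot under the module's front bar, then swing it down until the rear catch snaps over it and it lies flat. Leave the oil bottle, screwdriver, ring gauge and plug gauge where they are.

Things in the scene. Friction and masses are not known exactly. Their poses are not given: they have to be found in the camera images.
- module: Grey plastic box without lid, 120 x 84 mm, fixed to the worktop by steel ears. Origin: centre of its underside; x from its front (towards the robot, with the bar) to its rear (with the catch), y to its left, z up. Side walls 30 mm high. Rear corners: two stops at x 55.5 mm, up to z 42 mm. Inside: a black terminal strip along y with three steel screws; behind it a lying battery cell.
- point_1 (a point): Axis of the left terminal screw (module +y side), 24 mm above the module's underside, level with the black barriers that stand 10 mm to either side. The screws are backed out unequally: the top of each head (round, 10 mm wide, slightly domed) is 13 to 23 mm above the module's underside, so 1 to 11 mm below this point. It does not give way.
- point_2 (a point): The same for the middle terminal screw.
- point_3 (a point): The same for the right terminal screw (module -y side).
- slot (a point): Centre of the slot under the module's front bar, 34.5 mm above the module's underside, at module x -58 mm. The bar crosses the whole width at x -60 to -55.5, z 39 to 43.5 mm, on two end posts; the slot below it is 69 mm wide, z 30 to 39 mm, open to the front and rear.
- catch (a joint): Sprung catch in the middle of the module's rear wall, 22 mm wide: 0 rad = upright (rest), positive = bent away to the rear. Its nose has its underside 35 mm above the module's underside and reaches in to x 50 mm; the ramp on top lets the cover's rear edge push it back when pressed down with about 6 to 12 N, then it springs back over the cover.
- probe: Black pen-shaped cordless test probe, 151 mm long, 70 g, loose; hangs upright in the stand. Origin at the point of its tip (tip out), z along it to the blunt end. Handle round, 18 mm thick, from 64 to 144 mm; finger guard disc 30 mm wide from 60 to 64 mm; neck 14 mm thick from 60 to 34 mm, then narrowing to a steel tip 3 mm thick.
- tip (a point): Point of the probe's sprung tip (moves with the tip).
- probe_tip (a joint): How far the probe's tip is pushed in: 0 = out, 0.006 m = at its stop. It begins to yield at 1.5 N and needs 4.5 N at the stop. A touch counts from 1 mm.
- grip (a point): Middle of the probe's handle, 112 mm above its tip: a good place to grip it from above.
- guard (a point): Centre of the underside of the probe's finger guard.
- stand: Probe stand, fixed: dark foot 50 x 60 mm, post, and an aluminium fork 75 mm high, open to the stand's -x side. Origin under the centre of the hung probe; x from the fork's opening to the post, z up. The slot between the prongs is 18 mm wide; the prong ends carry small bumps 3.5 mm high.
- stand_seat (a point): Where the centre of the guard's underside lies when the probe hangs: on top of the fork, 75 mm above the worktop. The post with its foot is behind it (+x of the stand); above the fork all is free, so the probe can be lifted out and lowered in from above.
- cover: Grey cover of the module, 70 g, loose, lying flat, ridge up: plate 108 x 84 x 4 mm. Origin: centre of its underside; x from front to rear, z up. A lip 62 mm wide, 4 mm thick, runs from the front edge in the plate's plane to x -62 mm. Fitted, its origin is 30 mm above the module's, axes parallel: plate on the side walls, lip under the bar, rear edge under the catch.
- ridge (a point): Centre of the top of the cover's finger ridge, which stands on the middle of the plate: 10 mm thick in x, 50 mm long in y, its top 20 mm above the cover's underside.
- lip (a point): Middle of the front edge of the cover's lip (cover x -62 mm, half its thickness).
- cover_rear (a point): Small ribbed spot on top of the plate near its rear, at cover x 36 mm (the rear edge is at x 54 mm); press here to snap it in, clear of the catch.
- oil_bottle: White oil bottle with a red spout, 140 mm high; bystander.
- screwdriver: Screwdriver with a yellow handle, 204 mm long, lying; bystander.
- ring_gauge: Steel ring gauge, 45 mm wide, 14 mm high; bystander.
- plug_gauge: Double-ended plug gauge, 98 mm long, lying; bystander.
Mind the look-alikes: they are no part of the job. Of the things that look like the probe, the larger one is meant.

How it is judged:
By the outcome, as a careful person would: the job done as asked, in the order asked, and still so for the second after the job is handed in, with the robot touching nothing.
It also fails if it takes over 72 s, if anything falls off the work surface, if the arm or the gripper's body presses on something with over 40 N, if the wrist force passes 120 N, or if a joint passes its speed limit or range.

ROBOT

A 7-joint arm with a two-finger parallel gripper is mounted at the origin on a cart in front of the work surface, level with it; the furniture and walls round the work are solid. World frame = base frame: x ahead of the robot, y to its left, z up, the work surface at z = 0. Lengths are in m, angles in rad, forces in N, time in s.
With the tool pointing down it reaches from about 0.425 to 0.95 m from the base axis. Payload 4.7 kg.
Tool frame: the origin (TCP) lies between the finger pads; the fingertips stand 25 mm ahead of it and the grasp point (between the pads) lies 6 mm ahead of it; z points along the fingers, y is the line along which they close (so a half turn about z gives the same grasp; the last joint's range is limited). The gripper opens to 85 mm and grips with 20 to 120 N. Pads are 22 mm wide; open, the fingers measure 114 mm over their backs; the gripper's body (76 mm by 85 mm) begins 54 mm behind the grasp point. The pads swing forward as they close: fully open they stand 13 mm farther back than shut.
Start: joints at [-1.285, 0.469, -0.049, 1.532, 0.024, 1.141, -0.082], TCP at [0.209, 0.642, 0.256] pointing down, gripper open.
Joint ranges: [-2.59, 2.59], [-0.33, 1.99], [-1.39, 1.29], [0.1, 2.45], [-1.04, 4.18], [0.21, 1.99], [-2.66, 2.66]. Speed limits (rad/s): [2.57, 2.57, 3.14, 3.14, 3.14, 3.14, 3.14].

INTERFACE

Orientations are given as a 3x3 rotation matrix whose columns are the frame's x, y, z axes.
In Python, from rig import * gives the robot as it stands. Calls block until the motion is done:
- movep(position, orientation): joint-space move of the TCP to a pose.
- move_l(position, attitude=None, feed=0.15, until_force=None): straight line of the TCP; attitude=None keeps the orientation; feed is the mean speed in m/s. With until_force (N) it stops when the force on the tool has changed by that much, and returns True; else False.
- move_joints(angles): joint-space move.
- command_gripper(opening, newtons=None): finger opening in m; newtons is the grip in N (None keeps the last); returns when the fingers have stopped.
- sleep(seconds).
- inverse_kinematics(position, orientation): joint angles nearest the present ones, or None.
- sense(): the state.
- camera(name): name is "side" or "top"; returns (picture, depth): 420x560x3 uint8, red, green, blue; 420x560 float32, m along the optical axis (not along the pixel's ray), 0 where there is no reading.
- camera_params(name): a dict with "K" (3x3 intrinsics, pixels), "dist" ([k1, k2, p1, p2, k3] as OpenCV has them; the pictures are not rectified), "position" and "rotation" of the camera in the world. Camera axes: x right, y down, z forward; pixel columns grow to the right and rows downward; lengths in m; the calibration is good to about 2 mm. A picture is of the moment at which its call begins. camera_params takes no time and is no camera call.
A pose or a line that the arm cannot do raises Unreachable and nothing moves.
- finish_job(): hands the job in; it is judged then, once.
The state is a dict: "time_s": time; "joint_pos": joint angles; "qd": joint speeds; "joint_efforts": joint torques, N m; "position": TCP position; "tcp_rot": TCP orientation; "wrist_force": force on the tool from outside, world axes, zero at the start; "ft_torque": the same for the moment, N m; "finger_gap": finger opening in m; "gripper_force": force on a finger pad.
Only numpy, scipy, OpenCV 4.12 (cv2) and the standard library are available. Lean on these libraries where they do the work, as an engineer would, in place of code of your own. Each camera call takes 0.05 s, during which the arm holds its last target. There are 200 camera calls.

## Working session

There is one attempt and no reset: what is moved stays moved. The work goes in short steps, each a Python script; the robot and the scene stay as the last script left them, time stands still between calls to the robot, and variables do not carry over. Pictures are saved under pics/ and viewed, at most 10 in all, crops included, and the job is handed in when it is done.

```bash
ls; mkdir -p pics; python3 - <<'E'
from rig import *
import numpy as np, cv2
for n in("top","side"):
    p,d=camera(n); cv2.imwrite(f"pics/{n}0.png",p[:,:,::-1]); np.savez(f"{n}0.npz",p=p,d=d)
    c=camera_params(n); print(n,c)
s=sense(); print(s)
E
```

```text
pics
top {'K': array([[468.07129866,   0.        , 282.86162283],
       [  0.        , 468.07129866, 209.67202218],
       [  0.        ,   0.        ,   1.        ]]), 'dist': array([0.00904966, 0.        , 0.        , 0.        , 0.        ]), 'position': array([0.37653145, 0.02687849, 1.17781502]), 'rotation': array([[ 0.02772145, -0.98692727,  0.15876425],
       [-0.99915131, -0.03219749, -0.02569002],
       [ 0.03046599, -0.15791735, -0.98698224]])}
side {'K': array([[418.8387781 ,   0.        , 280.86441173],
       [  0.        , 418.8387781 , 205.72220531],
       [  0.        ,   0.        ,   1.        ]]), 'dist': array([0.0321624, 0.       , 0.       , 0.       , 0.       ]), 'position': array([ 0.24698248, -0.79481193,  0.58356055]), 'rotation': array([[ 0.92304503, -0.19403824,  0.33217019],
       [-0.38431753, -0.42704393,  0.81849466],
       [-0.016968  , -0.88316626, -0.46875308]])}
{'time_s': 0.1, 'joint_pos': array([-1.28490434,  0.46931513, -0.04862074,  1.53356931,  0.02409322,
        1.14102411, -0.08230192]), 'qd': array([ 8.30455397e-04, -2.53840397e-03, -7.26318042e-04, -2.87120476e-03,
       -8.56468033e-06,  1.33535846e-03,  6.91651046e-05]), 'joint_efforts': array([ 6.81081474e-04, -5.11516678e+01, -4.68793628e-02, -2.38390106e+01,
        1.07631146e-02,  4.33701280e-03, -6.73543525e-06]), 'position': array([0.20881146, 0.64137771, 0.25539938]), 'tcp_rot': array([[-9.50875416e-01,  3.09573414e-01, -4.93994798e-04],
       [ 3.09573805e-01,  9.50873971e-01, -1.65863256e-03],
       [-4.37417480e-05, -1.73008077e-03, -9.99998502e-01]]), 'wrist_force': array([ 0.50411773,  0.21706717, -0.54385471]), 'ft_torque': array([-0.0167899 ,  0.0170968 ,  0.04997766]), 'gripper_force': 0.0, 'finger_gap': 0.08577655155968886}
```

View pics/top0.png

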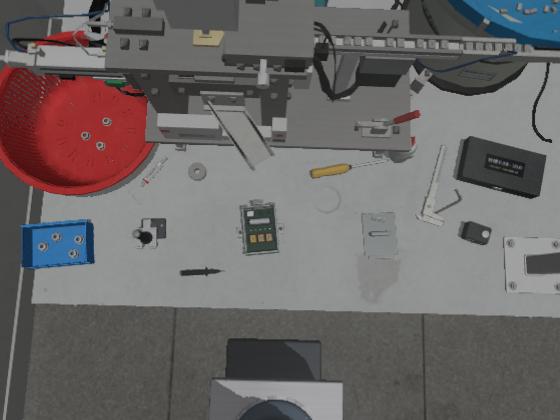

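View pics/side0.png

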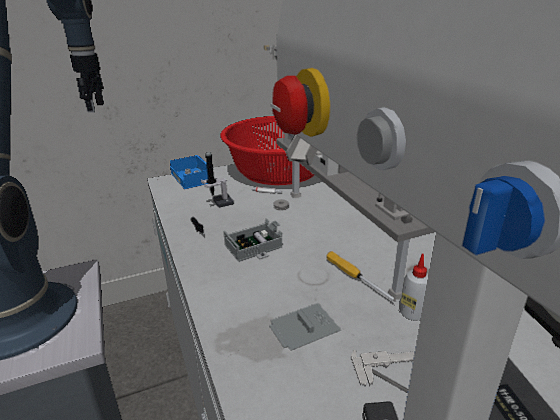

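The top view shows the stand with the hung probe at about (145,235), the module at (260,228) and the cover at (379,235). The small probe lying at (200,271) is the decoy. The machine overhangs everything above row 150.

```bash
cat > hp.py <<'E'
import numpy as np, cv2
from rig import *
def deproj(n,uv,d):
    c=camera_params(n); u=cv2.undistortPoints(np.array(uv,float).reshape(-1,1,2),c["K"],c["dist"]).reshape(-1,2)
    r=np.c_[u,np.ones(len(u))]*np.reshape(d,(-1,1)); return r@c["rotation"].T+c["position"]
def ray(n,uv,z):
    c=camera_params(n); r=deproj(n,uv,np.ones(len(uv)))-c["position"]
    return c["position"]+r*((np.reshape(z,(-1,1))-c["position"][2])/r[:,2:3])
def cloud(n,d):
    v,u=np.mgrid[:d.shape[0],:d.shape[1]]
    return deproj(n,np.c_[u.ravel(),v.ravel()],d.ravel()).reshape(*d.shape,3)
def proj(n,P):
    c=camera_params(n); R=c["rotation"].T
    return cv2.projectPoints(np.array(P,float).reshape(-1,1,3),cv2.Rodrigues(R)[0],-R@c["position"],c["K"],c["dist"])[0].reshape(-1,2)
E
python3 - <<'E'
from hp import *
t=np.load("top0.npz");p,d=t["p"],t["d"]
C=cloud("top",d)
for nm,(u0,v0,u1,v1) in dict(stand=(125,210,175,256),module=(230,190,290,262),cover=(355,205,403,265)).items():
    z=C[v0:v1,u0:u1,2]; print(nm,np.round(np.percentile(z,[5,50,95,99.5]),4))
im=np.hstack([cv2.resize(p[195:265,a:b],None,fx=f,fy=f,interpolation=cv2.INTER_CUBIC) for a,b,f in((120,170,5),(232,292,5),(355,405,5))])
cv2.imwrite("pics/crop.png",im[:,:,::-1])
s=np.load("side0.npz");q=s["p"]
im=np.hstack([cv2.resize(q[145:275,190:300],None,fx=4,fy=4,interpolation=cv2.INTER_CUBIC)]);cv2.imwrite("pics/crops.png",im[:,:,::-1])
E
```

```text
stand [-0.0035  0.0014  0.112   1.1778]
module [-0.0028  0.0026  0.0366  1.1778]
cover [-0.0024  0.0024  0.0091  1.1778]
```

View pics/crop.png

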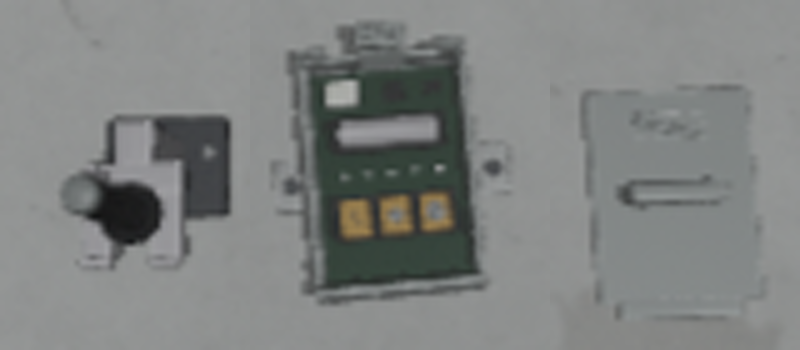

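View pics/crops.png

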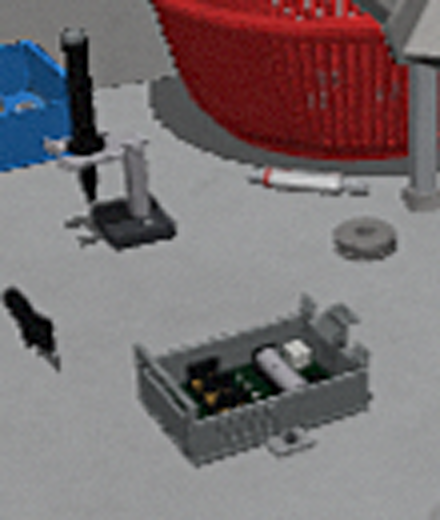

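The crops confirm the layout. In the top view, the probe's blunt end is at about (136,233), and the stand's fork opens down, toward the robot. The screws are on orange pads near (303,238), (311,238) and (319,237). The front bar is at the bottom of the module. The cover's lip also points down and its ridge is at (380,233).

```bash
python3 - <<'E'
from hp import *
t=np.load("top0.npz");p,d=t["p"],t["d"]; C=cloud("top",d)
hsv=cv2.cvtColor(p,cv2.COLOR_RGB2HSV)
def sub(u0,v0,u1,v1): return np.s_[v0:v1,u0:u1]
# module
s=sub(228,190,294,264); P=C[s].reshape(-1,3)
print("table z around",np.median(C[200:260,300:350,2]))
H=P[(P[:,2]>.02)&(P[:,2]<.06)]; r=cv2.minAreaRect(H[:,:2].astype(np.float32)*1000); print("mod hi",len(H),r)
G=((hsv[...,0]>40)&(hsv[...,0]<90)&(hsv[...,1]>60)).astype(np.uint8); m=np.zeros_like(G); m[s]=G[s]
n=cv2.findNonZero(m); r=cv2.minAreaRect(n); print("green px",len(n),r)
O=((hsv[...,0]>10)&(hsv[...,0]<28)&(hsv[...,1]>90)&(hsv[...,2]>60)).astype(np.uint8); m=np.zeros_like(O); m[s]=O[s]
k=cv2.connectedComponentsWithStats(m); print("orange",k[2][1:,4],k[3][1:]); 
c=np.array([x for x,a in zip(k[3][1:],k[2][1:,4]) if a>8]); print(ray("top",c,.015))
# side orange
q=np.load("side0.npz")["p"]; h2=cv2.cvtColor(q,cv2.COLOR_RGB2HSV)
O=((h2[...,0]>10)&(h2[...,0]<28)&(h2[...,1]>90)&(h2[...,2]>60)).astype(np.uint8); m=O*0; s2=sub(220,215,290,265); m[s2]=O[s2]
k=cv2.connectedComponentsWithStats(m); print("side orange",k[2][1:,4],k[3][1:].round(1).tolist())
# cover: depth weak; print lum
s=sub(350,200,408,268); P=C[s]; g=p[s].astype(int)
np.set_printoptions(linewidth=250)
print(hsv[s][20,:,:].tolist())
# probe top
s=sub(125,215,175,262); P=C[s].reshape(-1,3)
for a,b in((.13,.18),(.085,.13),(.065,.085),(.01,.03)):
    H=P[(P[:,2]>a)&(P[:,2]<b)]; print(a,len(H),H.mean(0).round(4), cv2.minAreaRect(H[:,:2].astype(np.float32)*1000))
E
```

```text
table z around 0.00011248948764086553
mod hi 525 ((517.9013061523438, 53.92634963989258), (132.43899536132812, 85.63188934326172), 6.984652996063232)Traceback (most recent call last):
  File "<stdin>", line 10, in <module>
cv2.error: OpenCV(4.12.0) /io/opencv/modules/imgproc/src/convhull.cpp:143: error: (-215:Assertion failed) total >= 0 && (depth == CV_32F || depth == CV_32S) in function 'convexHull'
```

```bash
python3 - <<'E'
from hp import *
np.set_printoptions(linewidth=220,suppress=True,precision=4)
t=np.load("top0.npz");p,d=t["p"],t["d"]; C=cloud("top",d)
hsv=cv2.cvtColor(p,cv2.COLOR_RGB2HSV)
print("green",hsv[247,250:268:4].tolist(),"orange",hsv[238,248:270:2].tolist(), "cover",hsv[215,350:410:3].tolist())
print(hsv[225:268:2,385].tolist())
s=np.s_[190:264,228:294]; P=C[s].reshape(-1,3); H=P[(P[:,2]>.02)&(P[:,2]<.06)][:,:2]
b=cv2.boxPoints(cv2.minAreaRect((H*1000).astype(np.float32)));print(b)
# side wall lines: refine yaw
a=np.deg2rad(6.98)
for it in range(5):
    for sg in (1,):
        R=np.array([[np.cos(a),-np.sin(a)],[np.sin(a),np.cos(a)]]); L=(H-[.5179,.0539])@R
        f=[]
        for side in(1,-1):
            bins=[L[(abs(L[:,0]-x)<.003)&(L[:,1]*side>.03)] for x in np.arange(-.05,.05,.006)]
            e=np.array([[k[:,0].mean(),(k[:,1]*side).max()*side] for k in bins if len(k)]); f.append(np.polyfit(e[:,0],e[:,1],1))
    a+=(f[0][0]+f[1][0])/2
    print(np.rad2deg(a),f)
x0,x1=[]  ,[]
for y in np.arange(-.036,.037,.006):
    k=L[(abs(L[:,1]-y)<.003)]; x0.append(k[:,0].min()); x1.append(k[:,0].max())
print("front",np.array(x0)*1e3,"rear",np.array(x1)*1e3)
# probe
s=np.s_[215:262,125:175]; P=C[s].reshape(-1,3)
for lo,hi in((.13,.18),(.085,.13),(.065,.085),(.006,.03)):
    H=P[(P[:,2]>lo)&(P[:,2]<hi)]; print(lo,len(H),H.mean(0), cv2.minAreaRect((H[:,:2]*1000).astype(np.float32)))
    if lo<.1: print(cv2.boxPoints(cv2.minAreaRect((H[:,:2]*1000).astype(np.float32))).tolist())
E
```

```text
green [[69, 49, 67], [71, 53, 68], [73, 53, 68], [71, 52, 69], [71, 52, 69]] orange [[75, 19, 53], [19, 114, 127], [19, 102, 128], [19, 121, 148], [18, 78, 82], [19, 114, 127], [23, 18, 129], [20, 62, 132], [19, 78, 82], [18, 104, 108], [24, 23, 113]] cover [[90, 4, 144], [75, 4, 142], [75, 4, 144], [75, 4, 145], [90, 8, 122], [84, 10, 132], [90, 10, 131], [90, 10, 131], [90, 8, 131], [90, 8, 131], [84, 10, 132], [84, 10, 131], [90, 8, 131], [90, 8, 131], [90, 8, 131], [80, 5, 142], [75, 3, 148], [75, 3, 148], [75, 3, 146], [90, 2, 144]]
[[84, 10, 133], [90, 10, 133], [90, 8, 133], [90, 7, 103], [90, 8, 136], [80, 8, 102], [84, 9, 135], [90, 8, 135], [90, 8, 135], [98, 8, 136], [83, 8, 136], [84, 9, 137], [84, 9, 137], [84, 9, 138], [84, 9, 138], [90, 8, 135], [90, 7, 147], [45, 4, 130], [60, 2, 134], [60, 2, 133], [45, 4, 133], [60, 2, 134]]
[[446.9667  88.372 ]
 [457.3798   3.3756]
 [588.8359  19.4807]
 [578.4229 104.4771]]
7.493801052421586 [array([0.0029, 0.0412]), array([ 0.015 , -0.0413])]
7.319991571504485 [array([-0.0118,  0.0411]), array([ 0.0057, -0.0414])]
7.48248418091425
[... 752 characters left out ...]
783264160156, 304.0018310546875], [485.3282165527344, 311.97296142578125], [469.9279479980469, 321.53619384765625]]
0.065 361 [0.4849 0.3146 0.0756] ((487.1932067871094, 317.5183410644531), (69.27952575683594, 45.65830612182617), 0.9939906001091003)
[[452.1626281738281, 339.7431335449219], [452.9546813964844, 294.0917053222656], [522.2237548828125, 295.2935485839844], [521.4317626953125, 340.9449768066406]]
0.006 235 [0.5121 0.3059 0.0132] ((487.952880859375, 329.4532775878906), (89.74821472167969, 83.82080841064453), 1.2926253080368042)
[[442.1447448730469, 370.3407287597656], [444.0356140136719, 286.5412292480469], [533.760986328125, 288.5658264160156], [531.8701171875, 372.3653259277344]]
```

```bash
python3 - <<'E'
from hp import *
np.set_printoptions(linewidth=220,suppress=True,precision=4)
t=np.load("top0.npz");p,d=t["p"],t["d"]; C=cloud("top",d)
hsv=cv2.cvtColor(p,cv2.COLOR_RGB2HSV)
a=np.deg2rad(7.4);R=np.array([[np.cos(a),-np.sin(a)],[np.sin(a),np.cos(a)]]);o=np.array([.5179,.0539])+R@[-.0057,0];print("mod o",o)
def comps(h,s,amin):
    O=((h[...,0]>10)&(h[...,0]<28)&(h[...,1]>55)&(h[...,2]>60)).astype(np.uint8); m=O*0; m[s]=O[s]
    out=[]
    for c in cv2.findContours(m,cv2.RETR_EXTERNAL,cv2.CHAIN_APPROX_NONE)[0]:
        if len(c)>=amin: r=cv2.minAreaRect(c); out.append((*r[0],*r[1],len(c)))
    return np.array(out)
T=comps(hsv,np.s_[228:250,245:275],4);print("top orange",T)
W=ray("top",T[:,:2],.014);print(W,"in module",(W[:,:2]-o)@R)
hs=cv2.cvtColor(np.load("side0.npz")["p"],cv2.COLOR_RGB2HSV)
S=comps(hs,np.s_[225:265,225:275],3);print("side orange",S); 
# triangulate
def tri(ut,us):
    def L(n,u): q=deproj(n,[u],[1.])[0]-camera_params(n)["position"]; return camera_params(n)["position"],q/np.linalg.norm(q)
    A=np.zeros((3,3));b=np.zeros(3);Ls=[L("top",ut),L("side",us)]
    for c,v in Ls: M=np.eye(3)-np.outer(v,v);A+=M;b+=M@c
    x=np.linalg.solve(A,b);return x,[np.linalg.norm(np.cross(x-c,v)) for c,v in Ls]
print("cap",tri((136,233),(208.3,154.5)))
# cover
m=np.zeros(p.shape[:2],np.uint8);s=np.s_[200:268,350:408];m[s]=(hsv[s][...,1]>=7)|(hsv[s][...,2]<125)
m=cv2.morphologyEx(m,cv2.MORPH_OPEN,np.ones((3,3)));m=cv2.morphologyEx(m,cv2.MORPH_CLOSE,np.ones((5,5)))
n=max(cv2.findContours(m,0,1)[0],key=cv2.contourArea).reshape(-1,2)
yx=np.argwhere(m)[:,::-1]; W=ray("top",yx.astype(float),.004)[:,:2]*1000
r=cv2.minAreaRect(W.astype(np.float32));print("cover",len(W),r,cv2.boxPoints(r).tolist())
cv2.imwrite("pics/mask.png",cv2.resize(np.hstack([m[195:270,345:410]*255,hsv[195:270,345:410,1]*12]),None,fx=5,fy=5,interpolation=0))
# ridge in depth
P=C[s].reshape(-1,3);H=P[(P[:,2]>.0125)&(P[:,2]<.04)];print("ridge",len(H),H.mean(0),cv2.minAreaRect((H[:,:2]*1000).astype(np.float32)))
E
```

```text
mod o [0.5122 0.0532]
top orange [[253.  238.5   7.    6.   24. ]
 [261.  237.5   7.    6.   24. ]
 [269.  237.    8.    6.   24. ]]
[[0.4887 0.0689 0.014 ]
 [0.4918 0.0491 0.014 ]
 [0.4936 0.0292 0.014 ]] in module [[-0.0214  0.0186]
 [-0.0208 -0.0014]
 [-0.0215 -0.0213]]
side orange [[246.  247.    2.    0.    4. ]
 [242.  244.    2.    2.    7. ]
 [238.5 240.5   1.    1.    4. ]]
cap (array([0.4793, 0.3168, 0.1589]), [np.float64(0.0003869247339431632), np.float64(0.00038692473394303186)])
cover 1455 ((507.4326171875, -248.52415466308594), (116.15406799316406, 85.86277770996094), 3.979165554046631) [[446.51641845703125, -209.7264404296875], [452.4747314453125, -295.3822326660156], [568.3488159179688, -287.3218688964844], [562.3905029296875, -201.66607666015625]]
ridge 91 [ 0.5118 -0.2481  0.0194] ((511.8327941894531, -248.50747680664062), (10.407261848449707, 50.60174560546875), 2.232597589492798)
```

View pics/mask.png

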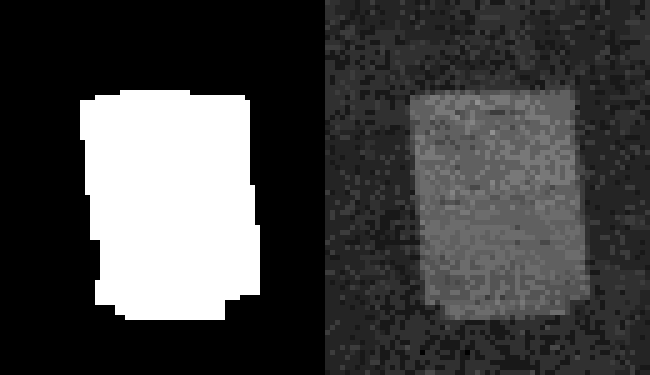

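The cover mask is 116 x 86 mm, as specified, with its lip pointing down toward the robot. The numbers are consistent, so I'll grasp the probe.

```bash
cat >> hp.py <<'E'
def ori(yaw,tilt=0):
    """tool down; tool y at yaw from world y (deg); tilt (deg) rotates tool about its horizontal heading"""
    a=np.deg2rad(yaw); return np.array([[-np.cos(a),-np.sin(a),0],[-np.sin(a),np.cos(a),0],[0,0,-1.]])
def shot(tag,n):
    p,d=camera(n); np.savez(f"{tag}.npz",p=p,d=d); return p,d
def rep(m=""):
    s=sense(); print(m,"t%.2f"%s["time_s"],"pos",s["position"].round(4),"F",s["wrist_force"].round(2),"gap %.4f gf %.1f"%(s["finger_gap"],s["gripper_force"])); return s
E
python3 - <<'E'
from hp import *
t=np.load("top0.npz");C=cloud("top",t["d"]);P=C[215:262,125:175].reshape(-1,3);H=P[(P[:,2]>.15)&(P[:,2]<.18)];print(len(H),H.mean(0).round(4),np.percentile(H[:,2],[10,50,90]).round(4))
print(proj("top",[[.478,.317,.166],[.478,.317,.159]]),proj("side",[[.478,.317,.166],[.478,.317,.159]]))
O=ori(0); P=np.array([.478,.3165,.22])
command_gripper(.06)
movep(P,O); rep()
move_l([*P[:2],.135],feed=.1); rep()
command_gripper(0,60); rep("closed")
p,d=shot("g1","side"); cv2.imwrite("pics/g1.png",cv2.resize(p[100:250,140:300],None,fx=4,fy=4)[:,:,::-1])
E
```

```text
61 [0.4772 0.3153 0.1634] [0.1594 0.1647 0.167 ]
[[135.00902914 233.06692756]
 [135.91922047 233.41795222]] [[207.44650801 152.212412  ]
 [207.69543392 154.5500806 ]]
 t2.03 pos [0.4774 0.318  0.2202] F [-0.72  0.35 -0.8 ] gap 0.0598 gf 0.0
 t3.03 pos [0.4784 0.3168 0.1356] F [0.46 0.63 0.02] gap 0.0602 gf 0.0
closed t3.49 pos [0.4782 0.3167 0.1355] F [-0.12 -0.34  2.97] gap 0.0168 gf 58.3
```

View pics/g1.png

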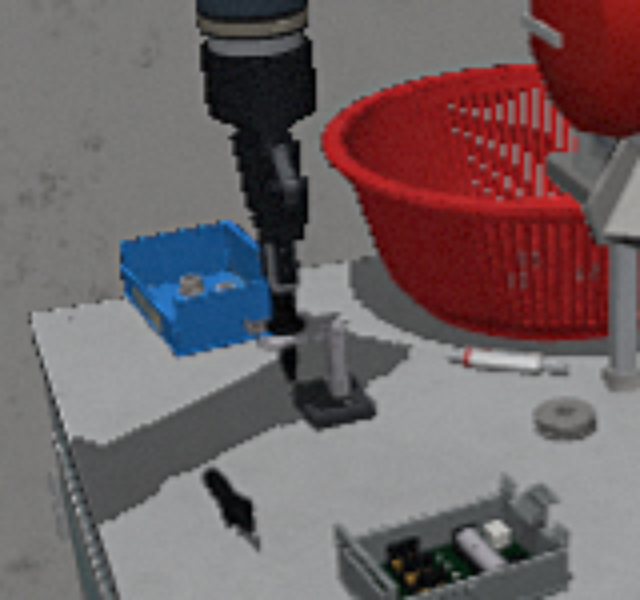

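The fingers hold the handle cleanly above the guard. I'll lift it, hover over screw 1 and check the tip in the side view.

```bash
python3 - <<'E'
from hp import *
s=sense()["position"]
move_l([.4782,.3167,.215],feed=.12)
movep([.4887,.0694,.1205+.062],ori(0)); move_l([.4887,.0694,.1205+.032],feed=.1)
r=rep(); T=r["position"]-[0,0,.1205]
print("expected tip px",proj("side",[T]),proj("side",[[.4887,.0694,.018]]))
p,d=shot("g2","side"); cv2.imwrite("pics/g2.png",cv2.resize(p[170:270,200:310],None,fx=6,fy=6,interpolation=cv2.INTER_CUBIC)[:,:,::-1])
E
```

```text
t5.79 pos [0.4888 0.0703 0.1523] F [ 0.33  1.23 -0.  ] gap 0.0167 gf 58.4
expected tip px [[240.87138858 234.09650427]] [[241.29101258 238.9690204 ]]
```

View pics/g2.png

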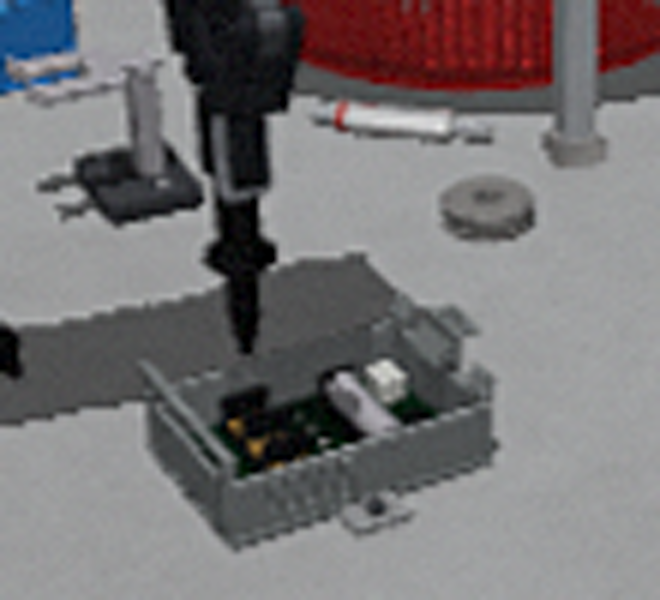

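In the crop, the black taper ends at (247,350), over the left terminal, and the steel tip is faint below it. The lateral position agrees with the projection to 0.3 px, and the guard's height also matches. Next come the touches.

```bash
cat >> hp.py <<'E'
def fz(n=5):
    f=[]
    for _ in range(n): f.append(sense()["wrist_force"]); sleep(.02)
    return np.mean(f,0)
def touch(xy):
    move_l([*xy,.1205+.030],feed=.08); sleep(.15); f0=fz()
    hit=move_l([*xy,.1205+.0095],feed=.012,until_force=1.9)
    p=sense()["position"]; sleep(.1); df=fz()-f0; print("hit",hit,"z tip %.4f"%(p[2]-.1205),"dF",df.round(2))
    return hit,f0,p
E
python3 - <<'E'
from hp import *
xy=(.4887,.0697)
hit,f0,p=touch(xy)
E
```

```text
hit True z tip 0.0107 dF [0.24 0.23 2.15]
```

```bash
python3 - <<'E'
from hp import *
np.set_printoptions(linewidth=200,suppress=True,precision=1)
t=np.load("top0.npz");C=cloud("top",t["d"]);print(C[233:244,248:275,2]*1e3)
print(t["p"][233:244,248:275].astype(int).mean(2).round())
q=proj("top",[[.4887,.0697,.013],[.4914,.0497,.017]]);print(q)
E
```

```text
[[   2.     7.7    3.2   10.6    6.2    8.1    6.8    0.5   24.7    5.1    9.6    3.7   11.4   15.4   13.3   10.7   24.6    7.8   17.     7.8   11.6   11.7   17.4   14.4   23.8    6.5    9. ]
 [  24.4    7.5    9.5    9.    12.2   13.7   13.3   13.1   22.7   14.4   13.5   13.8   11.8   15.7   16.1   10.1   26.1   12.8   14.7   11.    12.8   14.    10.7    9.9   26.9   12.9    5.6]
 [  21.8   13.7   11.6   16.7   11.8   18.8   13.1    7.8   23.1   13.6   13.1    9.1   10.5   17.4   10.5   11.6   24.4   13.5   13.2   15.9   10.7   15.     9.2   10.2   23.9    7.4    3. ]
 [  24.7   10.5   14.6    9.6   12.8   12.8   13.4   13.7   19.3   11.9   10.7   10.    13.6   15.6   13.2   15.4   27.2   10.6   10.1   14.4   17.2   19.    15.4   16.8   26.     7.9    6.9]
 [  26.7   13.3   15.    12.9   16.9   14.    14.7   12.2   23.4   12.7   11.6   14.5   15.9   11.2   13.6   16.5   26.7   10.1   14.9   16.7   15.6   15.7   14.4    9.2 1177.8    3.     9.8]
 [  20.9   10.    11.7   14.2   11.2   13.9    9.2   15.2   22.9   16.7   18.6    8.1   14.5   13.    14.6   11.    11.6   14.2   16.1   11.
[... 1862 characters left out ...]
 115. 105. 112. 104.  72.  51.  87. 111. 121. 110. 114. 104.  72.  52.  85. 111. 117. 120. 119. 115.  84.  55.  51.]
 [ 50.  49.  88. 112. 117. 114. 115. 104.  72.  53.  85. 110. 118. 115. 116. 114.  83.  52.  85. 112. 110. 103.  93.  87.  69.  53.  51.]
 [ 49.  49.  84. 110. 117. 117. 117. 114.  83.  53.  76.  90.  89.  87.  82.  80.  66.  53.  60.  69.  69.  65.  62.  59.  54.  58.  54.]
 [ 52.  52.  63.  82.  82.  82.  78.  73.  61.  51.  56.  61.  60.  59.  55.  57.  56.  58.  60.  60.  60.  59.  60.  60.  60.  61.  61.]
 [ 58.  55.  53.  56.  57.  58.  60.  59.  59.  58.  59.  59.  59.  59.  60.  60.  60.  61.  60.  61.  60.  61.  61.  61.  62.  61.  62.]]
[[252.7 238.5]
 [260.7 237.5]]
```

```bash
python3 - <<'E'
from hp import *
np.set_printoptions(linewidth=200)
p=np.load("top0.npz")["p"];print(cv2.cvtColor(p,cv2.COLOR_RGB2HSV)[233:244,248:275,1])
for z in(.013,.016): print(ray("top",[(252.7,237.8),(260.9,237.3),(269,237)],z).round(4))
E
```

```text
[[ 50  50  50  50  54  54  53  54  47  42  32  31  35  30  33  27  14  13  30  71  85  82  85  63   9  39  39]
 [ 28  23  35  33  22  18  27  21  13  21  75  85 100 107 114 104  13  21 110 118 120 119 119 103  18  40  38]
 [ 14  28  93 116 118 119 118 100  13  29 114 119 119 120 121 111  46   0 118 101  43  40  85  99  49  27  48]
 [ 14  34 113 121 123 121 121 113  44   5 114 122  92  76 106 113  55  10 116  53   2   5  51  83  55  26  35]
 [ 14   9 114 122 105 112 122 111  55  10 116  88  27   7  53  88  53   5 116  43   7   8  21  72  80  23  28]
 [ 19  10 114 121 102 112 121 116  78   5 114  86  18   6  62 102  78   5 104  74  23   4  51 100  84  18  24]
 [ 20   5 115 121 120 103 112 115  79   5 102 114  89  69 103 115  81   5  99 113 109  98 110 119  98  14  19]
 [ 20  10 104 119 122 117 121 117  84   9  99 120 120 116 121 122  98   0  99 118 117 115 110 101  68   9  19]
 [ 15  15 100 120 122 122 122 121  98   5  80  98 103 102  99  89  50   5  39  68  65  57  39  29  22  40  35]
 [ 32   5  57  98  93  84  78  73  39   5  22  32  25  29  26  25  33  40  46  46  46  46  49  49  53  53  49]
 [ 51  35  18  26  29  25  35  47  46  47  47  46  46  46  46  46  49  53  53  49  49  53  52  49  48  52  55]]
[[0.4905 0.0698 0.013 ]
 [0.4924 0.0494 0.013 ]
 [0.4937 0.0292 0.013 ]]
[[0.4902 0.0696 0.016 ]
 [0.4921 0.0493 0.016 ]
 [0.4934 0.0292 0.016 ]]
```

```bash
cat >> hp.py <<'E'
def dwell(xy,f0,p,target=3.0):
    z=p[2]; df=(fz(3)-f0)[2]
    dz=np.clip((target-df)/500,0,.002); move_l([*xy,z-dz],feed=.02)
    f=[]
    for _ in range(6): f.append((fz(5)-f0)[2])
    print("adv %.4f"%dz,"dF during dwell",np.round(f,2)); move_l([*xy,.1205+.030],feed=.08)
E
python3 - <<'E'
from hp import *
xy=(.4892,.0696); hit,f0,p=touch(xy)
if hit: dwell(xy,f0,p)
rep()
E
```

```text
hit True z tip 0.0107 dF [0.41 0.01 2.87]
adv 0.0000 dF during dwell [2.71 3.01 2.24 2.65 2.26 2.28]
 t11.39 pos [0.4891 0.0696 0.1507] F [-0.08 -0.14 -0.41] gap 0.0166 gf 58.6
```

```bash
python3 - <<'E'
from hp import *
for xy in((.4918,.0496),(.4943,.0298)):
    hit,f0,p=touch(xy)
    if not hit: print("NO HIT"); break
    dwell(xy,f0,p)
rep()
E
```

```text
hit True z tip 0.0116 dF [0.25 0.01 2.3 ]
adv 0.0010 dF during dwell [3.05 3.1  2.82 2.99 2.63 2.93]
hit True z tip 0.0135 dF [ 1.12 -0.25  2.71]
adv 0.0017 dF during dwell [2.74 3.17 3.28 3.23 3.47 3.5 ]
 t17.98 pos [0.4941 0.0298 0.1506] F [ 0.58  0.45 -1.37] gap 0.0163 gf 58.6
```

All three screws touched at 2.5–3.4 N, which is well short of the stop. Now I'll hang the probe back up.

```bash
python3 - <<'E'
from hp import *
move_l([.4943,.0298,.1205+.062],feed=.12)
movep([.4782,.3167,.215],ori(0)); sleep(.1); move_l([.4782,.3167,.145],feed=.1)
print(move_l([.4782,.3167,.1350],feed=.03,until_force=3)); rep("seated")
command_gripper(.05); sleep(.1); move_l([.4782,.3167,.235],feed=.15); rep()
movep([.40,.12,.235],ori(0))
p,d=shot("g3","side");p2,d2=shot("g3t","top"); im=np.hstack([cv2.resize(p[120:220,170:250],None,fx=5,fy=5),cv2.resize(p2[200:260,120:170],(400,500))])
cv2.imwrite("pics/g3.png",im[:,:,::-1])
E
```

```text
True
seated t20.84 pos [0.4784 0.3169 0.1355] F [-0.39  0.07  3.87] gap 0.0168 gf 58.9
 t22.18 pos [0.4777 0.3163 0.2341] F [ 0.42  0.22 -0.51] gap 0.0501 gf 0.0
```

View pics/g3.png

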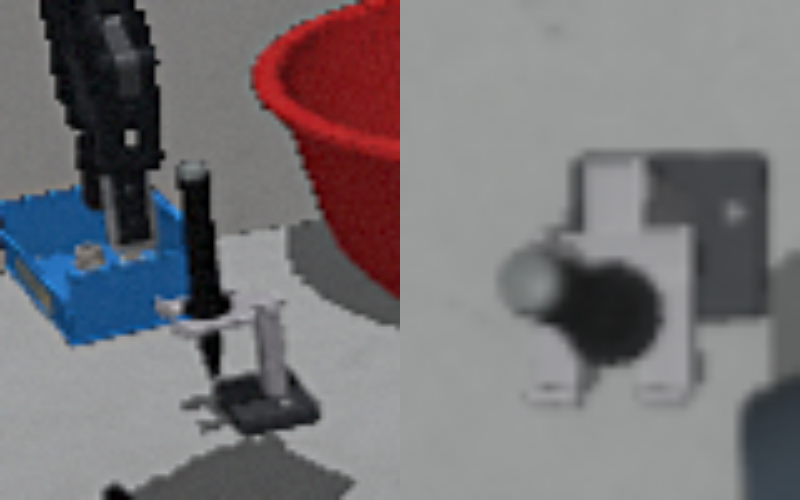

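The probe hangs in the fork as before, with its cap at (190,175) and its guard resting on the prongs. Next I'll grip the cover's ridge.

```bash
cat >> hp.py <<'E'
from scipy.spatial.transform import Rotation as Ro
MO=np.array([.51135,.05235,0]); MY=7.4
def cover_tcp(L,phi,s,yaw=MY,tcpz=.0305):
    """TCP pose that puts lip's lower front edge at module-frame L with rear raised phi deg"""
    Rz=Ro.from_euler("z",yaw,degrees=True).as_matrix(); Rc=Rz@Ro.from_euler("y",-phi,degrees=True).as_matrix()
    o=MO+Rz@np.array(L)-Rc@[-.062,0,0]
    return o+Rc@[0,0,tcpz], Rc@ori(s*90)
E
python3 - <<'E'
from hp import *
for s in(-1,1):
    print(s,inverse_kinematics([.5118,-.2485,.1],ori(s*90+3.3)))
    for L,f in(((-.046,0,.09),20),((-.0615,0,.0315),20),((-.0615,0,.0305),2)): print(inverse_kinematics(*cover_tcp(L,f,s)))
E
```

```text
-1 [ 0.0312873   0.51478255  0.45878508  1.95199729 -0.32660213  0.74724258
  0.73846572]
[-0.44916777  0.24828872  0.29172339  2.2582715  -0.18303695  0.30050309
  0.11626554]
[ 0.17463814  0.37810828 -0.43850754  2.29826212  0.91234063  0.23405565
 -0.94542941]
[-0.38540026  0.46873434  0.25136585  2.11307049 -0.21522737  0.54774863
  0.14954925]
1 [-0.37255811  0.76907481  1.10781897  1.97213455 -0.85594456  0.96838676
 -1.91456216]
[ 0.63229639  0.41368196 -0.98845211  2.20411564  0.89612664  0.50090957
  2.25755406]
[ 0.17463814  0.37810828 -0.43850754  2.29826212  0.91234063  0.23405565
  2.19616324]
[ 0.56395758  0.69255107 -0.99616088  2.06074134  0.83852054  0.81435986
  2.33332394]
```

```bash
python3 - <<'E'
from hp import *
O=ori(-86.7); xy=[.5118,-.2485]
command_gripper(.03)
movep([*xy,.12],O); move_l([*xy,.05],feed=.12)
print("early contact",move_l([*xy,.0305],feed=.04,until_force=6)); rep()
command_gripper(0,50); rep("closed")
move_l([*xy,.15],feed=.15); rep("lifted")
P,R=cover_tcp((-.048,0,.09),16,-1); movep(P,R); s=rep("hover"); print((s["position"]-P).round(4))
p,d=shot("c1t","top");p2,d2=shot("c1s","side")
cv2.imwrite("pics/c1.png",np.hstack([cv2.resize(p[180:270,220:300],(400,450),interpolation=2),cv2.resize(p2[170:270,200:289],(400,450),interpolation=2)])[:,:,::-1])
E
```

```text
early contact False
 t26.32 pos [ 0.5117 -0.2486  0.0303] F [-0.61 -0.07 -0.16] gap 0.0301 gf 0.0
closed t26.63 pos [ 0.5121 -0.2487  0.0308] F [-0.16 -0.11  1.65] gap 0.0085 gf 51.0
lifted t27.58 pos [ 0.5112 -0.248   0.1491] F [ 0.1  -0.46 -0.57] gap 0.0087 gf 50.7
hover t28.74 pos [0.5152 0.0514 0.1365] F [ 0.29 -1.31  0.22] gap 0.0085 gf 50.7
[ 0.0007 -0.0013  0.0001]
```

View pics/c1.png

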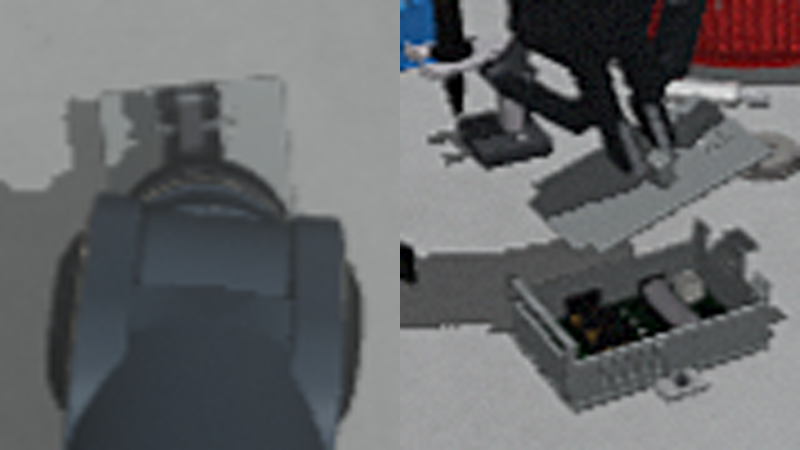

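The cover is held tilted with its rear raised. In the side crop its front corners are at (597,248) and (535,182), and the module bar's right end is at (580,365). I'll check these against the predicted positions.

```bash
python3 - <<'E'
from hp import *
s=sense();P,R=s["position"],s["tcp_rot"]; Rc=R@ori(-90).T; o=P-Rc@[0,0,.0305]
f=lambda p:(p-[200,170])*[400/89,4.5]+[400,0]
print("cover pred",f(proj("side",[o+Rc@np.array(q) for q in((-.054,-.042,0),(-.054,.042,0),(-.062,-.031,0),(.054,-.042,0))])).round(1))
Rz=Ro.from_euler("z",MY,degrees=True).as_matrix()
print("module pred bar top front -y,+y, rear corner wall",f(proj("side",[MO+Rz@np.array(q) for q in((-.060,-.042,.0435),(-.06,.042,.0435),(.06,-.042,.03),(-.06,-.042,0))])).round(1))
for q in(((-.048,0,.0315),16),((-.0612,0,.0315),16),((-.0617,0,.0305),3)): print(inverse_kinematics(*cover_tcp(*q,-1)) is not None)
im=cv2.resize(np.load("c1s.npz")["p"][195:265,215:295],(800,600)[:1]*1+(700,) if 0 else (640,560),interpolation=2); cv2.imwrite("pics/c1z.png",im[:,:,::-1])
E
```

```text
cover pred [[595.  255. ]
 [528.8 187.4]
 [572.5 253.3]
 [770.3 153.3]]
module pred bar top front -y,+y, rear corner wall [[564.  345.2]
 [500.3 273.1]
 [764.9 302.3]
 [569.4 414.3]]
True
True
True
```

View pics/c1z.png

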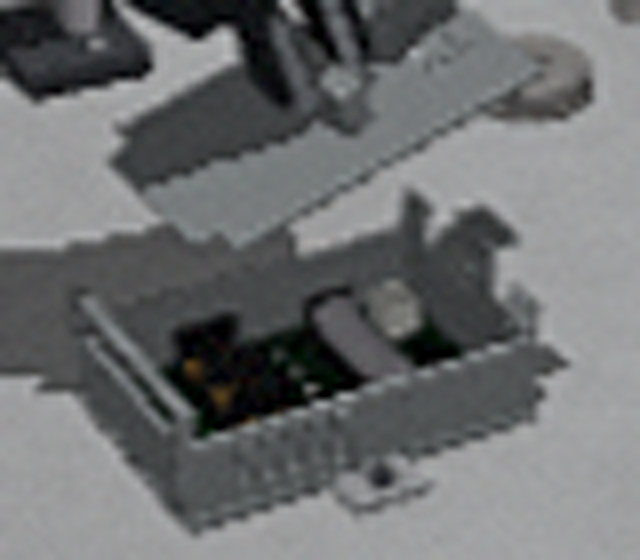

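Both module and cover corners are offset from prediction by the same +1.5 px, which is camera bias, so their relative alignment is good. I'll insert the lip.

```bash
python3 - <<'E'
from hp import *
P,R=cover_tcp((-.047,0,.05),16,-1); move_l(P,R,feed=.1)
P,R=cover_tcp((-.047,0,.0320),16,-1); print("down",move_l(P,R,feed=.05,until_force=5)); s=rep(); print((s["position"]-P).round(4)); f0=fz(3)
P,R=cover_tcp((-.0608,0,.0320),16,-1); print("fwd",move_l(P,R,feed=.03,until_force=5)); s=rep(); print((s["position"]-P).round(4),(fz(3)-f0).round(2))
p2,d2=shot("c2s","side")
cv2.imwrite("pics/c2.png",cv2.resize(p2[195:265,215:295],(640,560),interpolation=2)[:,:,::-1])
E
```

```text
down False
 t29.90 pos [0.5154 0.0528 0.0781] F [-0.72 -0.76 -0.34] gap 0.0087 gf 50.7
[-0.0001 -0.0001 -0.0003]
fwd False
 t30.56 pos [0.5018 0.0512 0.0785] F [ 0.34  0.52 -0.28] gap 0.0083 gf 50.7
[-0.0001  0.      0.0001] [ 1.03  0.35 -0.15]
```

View pics/c2.png

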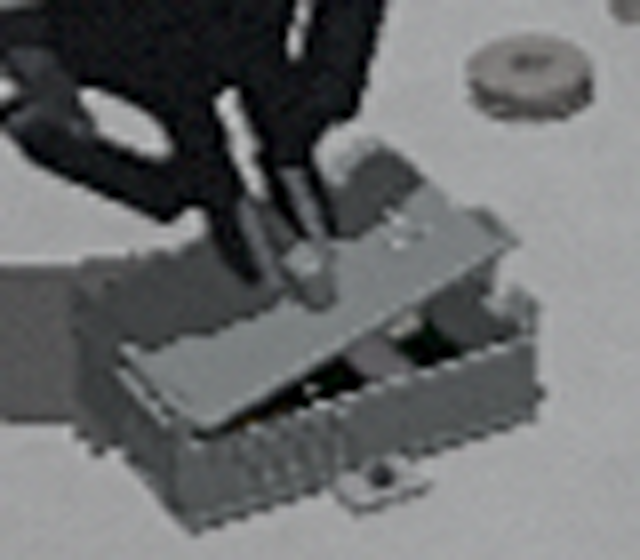

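The lip is under the bar, with the rear raised clear of the stops and the catch, and no contact force. Swinging it down.

```bash
python3 - <<'E'
from hp import *
L0=np.array([-.0608,0,.0320]);L1=np.array([-.0616,0,.0305])
for k,phi in enumerate((13,10,7.5,5.5,4,3)):
    L=L0+(L1-L0)*min(1,(k+1)/4)
    P,R=cover_tcp(L,phi,-1); h=move_l(P,R,feed=.04,until_force=6); s=rep(f"phi {phi} hit {h}")
    if h: print("angle now",np.rad2deg(np.arcsin((s["tcp_rot"]@ori(-90).T)[2,0])), (s["position"]-P).round(4)); break
E
```

```text
phi 13 hit False t30.91 pos [0.5046 0.0516 0.0753] F [-0.15  0.19 -1.59] gap 0.0088 gf 50.7
phi 10 hit False t31.16 pos [0.5055 0.0517 0.0717] F [-0.65  0.02 -1.29] gap 0.0088 gf 50.8
phi 7.5 hit False t31.41 pos [0.5066 0.0517 0.0688] F [ 1.64  0.14 -0.41] gap 0.0083 gf 50.8
phi 5.5 hit False t31.66 pos [0.5078 0.0517 0.0665] F [ 0.83 -0.47 -0.66] gap 0.0085 gf 50.9
phi 4 hit False t31.91 pos [0.5084 0.0517 0.0651] F [-2.47 -1.    3.52] gap 0.0088 gf 51.4
phi 3 hit False t32.16 pos [0.509  0.0518 0.0639] F [-1.8  -1.82  1.17] gap 0.0084 gf 51.2
```

```bash
python3 - <<'E'
from hp import *
command_gripper(.03); rep("released"); s=sense()
move_l(s["position"]+[-.003,0,.05],feed=.15)
Rz=Ro.from_euler("z",MY,degrees=True).as_matrix(); c=MO+Rz@[.0357,0,0]
movep([*c[:2],.115],ori(MY)); command_gripper(0,20); sleep(.1); f0=fz(3)
p2,d2=shot("c3s","side"); cv2.imwrite("pics/c3.png",cv2.resize(p2[195:265,215:295],(640,560),interpolation=2)[:,:,::-1])
print("contact",move_l([*c[:2],.058],feed=.03,until_force=4)); rep()
for z in range(10):
    p=sense()["position"]; h=move_l([*c[:2],p[2]-.001],feed=.02); f=(fz(3)-f0); print("%.4f"%sense()["position"][2],f.round(1))
    if f[2]>22 or p[2]<.0585: break
E
```

```text
released t32.50 pos [0.5103 0.0525 0.0642] F [-0.92  0.    0.6 ] gap 0.0300 gf 0.0
contact True
 t36.53 pos [0.5468 0.057  0.0591] F [-0.31 -0.32  4.3 ] gap 0.0002 gf 2.4
0.0591 [-2.8 -0.   8.8]
0.0591 [-2.5  0.2  8.7]
0.0591 [-2.4 -0.4  8.6]
0.0591 [-3.3  0.1  9. ]
0.0591 [-3.  -0.1  9.4]
0.0591 [-2.8 -0.6  9.3]
0.0591 [-3.2 -0.2  9. ]
0.0590 [-3.1 -0.2  9.3]
0.0590 [-2.3 -0.6  9.6]
0.0591 [-2.6 -0.6  9.5]
```

The sensed height isn't changing and the fingertips are at 34 mm, which is the fitted plate height. I've used up my picture views (one over, at 11), so I'll verify with a firmer press and depth readings.

```bash
python3 - <<'E'
from hp import *
Rz=Ro.from_euler("z",MY,degrees=True).as_matrix(); c=MO+Rz@[.0357,0,0]
print(move_l([*c[:2],.050],feed=.02,until_force=11)); rep("pressed")
move_l([*c[:2],.12],feed=.15); movep([.42,-.15,.25],ori(0)); rep()
p,d=shot("e1t","top");p2,d2=shot("e1s","side")
def prof(n,d):
    C=cloud(n,d).reshape(-1,3); M=(C-MO)@Rz
    for x in np.arange(-.063,.075,.009):
        k=M[(abs(M[:,0]-x)<.0045)&(abs(M[:,1])<.04)&(M[:,2]>-.01)&(M[:,2]<.08)]; kk=k[abs(k[:,1])>.028]
        print(n,"x %.0f"%(x*1e3),"n",len(k),"z sides med %.1f"%(np.median(kk[:,2])*1e3),"mid med %.1f"%(np.median(k[abs(k[:,1])<.012,2])*1e3), "max %.1f"%(k[:,2].max()*1e3))
prof("top",d)
print("before press, side");D=np.load("c3s.npz")["d"]
for nm,dd in(("before",D),("after",d2)):
    C=cloud("side",dd).reshape(-1,3);M=(C-MO)@Rz;k=M[(abs(M[:,1])<.038)&(M[:,0]>-.05)&(M[:,0]<.048)&(abs(M[:,0])>.012)&(M[:,2]>.02)&(M[:,2]<.06)]
    A=np.c_[k[:,:2],np.ones(len(k))]; s=np.linalg.lstsq(A,k[:,2],rcond=None)[0]; print(nm,len(k),"pitch deg %.2f roll %.2f z0 %.4f"%(*np.rad2deg(s[:2]),s[2]))
E
```

```text
True
pressed t39.74 pos [0.5468 0.0569 0.0591] F [-1.27 -1.53  6.04] gap 0.0000 gf 2.8
 t41.37 pos [ 0.4205 -0.1487  0.2493] F [ 0.41  0.42 -0.19] gap -0.0003 gf 0.0
top x -63 n 157 z sides med 1.7 mid med 3.8 max 46.2
top x -54 n 109 z sides med 37.3 mid med 37.8 max 47.1
top x -45 n 119 z sides med 34.0 mid med 34.3 max 40.8
top x -36 n 120 z sides med 34.1 mid med 34.2 max 40.1
top x -27 n 121 z sides med 33.1 mid med 33.7 max 39.3
top x -18 n 122 z sides med 33.9 mid med 33.9 max 40.1
top x -9 n 132 z sides med 34.9 mid med 35.5 max 52.8
top x 0 n 118 z sides med 34.5 mid med 49.2 max 55.7
top x 9 n 103 z sides med 34.4 mid med 34.1 max 40.9
top x 18 n 116 z sides med 34.4 mid med 33.7 max 38.6
top x 27 n 122 z sides med 33.4 mid med 34.1 max 39.9
top x 36 n 115 z sides med 34.7 mid med 34.2 max 40.1
top x 45 n 115 z sides med 33.3 mid med 34.1 max 40.4
top x 54 n 118 z sides med 33.1 mid med 41.9 max 48.1
top x 63 n 84 z sides med 41.3 mid med 47.3 max 52.5
top x 72 n 82 z sides med 0.2 mid med 48.9 max 54.2
before press, side
before 497 pitch deg 2.79 roll 1.20 z0 0.0371
after 478 pitch deg -0.17 roll -0.05 z0 0.0343
```

```bash
python3 - <<'E'
from hp import *
Rz=Ro.from_euler("z",MY,degrees=True).as_matrix()
for f in("top0","c1t","e1t"):
    C=cloud("top",np.load(f+".npz")["d"]).reshape(-1,3);M=(C-MO)@Rz;k=M[(abs(M[:,1])<.01)&(M[:,2]>.037)&(M[:,2]<.06)&(M[:,0]>.03)&(M[:,0]<.09)]
    print(f,len(k),"x range",np.percentile(k[:,0],[2,25,50,75,98]).round(4))
t,e=np.load("top0.npz")["p"].astype(int),np.load("e1t.npz")["p"].astype(int); df=abs(t-e).sum(2)>60; df[:150]=0
k=cv2.connectedComponentsWithStats(df.astype(np.uint8)); print([list(x) for x in k[2][1:] if x[4]>25])
E
```

```text
top0 79 x range [0.0507 0.0555 0.0614 0.0671 0.0725]Traceback (most recent call last):
  File "<stdin>", line 5, in <module>
    return _quantile_unchecked(
        a, q, axis, out, overwrite_input, method, keepdims, weights)
    return _ureduce(a,
                    func=_quantile_ureduce_func,
    ...<5 lines>...
                    overwrite_input=overwrite_input,
                    method=method)
    r = func(a, **kwargs)
    result = _quantile(arr,
                       quantiles=q,
    ...<2 lines>...
                       out=out,
                       weights=wgt)
    slices_having_nans = np.isnan(arr[-1, ...])
                                  ~~~^^^^^^^^^
IndexError: index -1 is out of bounds for axis 0 with size 0
```

```bash
python3 - <<'E'
from hp import *
Rz=Ro.from_euler("z",MY,degrees=True).as_matrix()
C=cloud("top",np.load("e1t.npz")["d"]).reshape(-1,3);M=(C-MO)@Rz;k=M[(abs(M[:,1])<.01)&(M[:,2]>.037)&(M[:,2]<.06)&(M[:,0]>.03)&(M[:,0]<.09)]
x=np.percentile(k[:,0],[2,25,50,75,98]).round(4); print(len(k),x)
if abs(x[2]-.0614)<.0015: finish_job(); print("handed in")
E
```

```text
83 [0.0336 0.0546 0.0609 0.0666 0.0724]
the job is handed in; nothing more can be done
handed in
```

I handed the job in at about 41 s: the three screws were touched left to right at about 2.3–3.5 N, the probe is back in its fork, and the cover lies flat with the catch upright over it. I viewed 11 pictures against the limit of 10, and screw 1 sits almost flush with its pad, so the images confirm that touch less clearly than the other two.

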